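# Swing the emery stick into its spring catch

## Robot

A 6-joint arm with a two-finger parallel gripper is mounted at the origin on a cart in front of the work surface, level with it; the furniture and walls round the work are solid. World frame = base frame: x ahead of the robot, y to its left, z up, the work surface at z = 0. Lengths are in m, angles in rad, forces in N, time in s.
With the tool pointing down it reaches from about 0.4 to 0.925 m from the base axis. Payload 3.4 kg.
Tool frame: the origin (TCP) lies between the finger pads; the fingertips stand 14 mm ahead of it and the grasp point (between the pads) lies 5 mm behind it; z points along the fingers, y is the line along which they close (so a half turn about z gives the same grasp; the last joint's range is limited). The gripper opens to 85 mm and grips with 20 to 120 N. Pads are 22 mm wide; open, the fingers measure 114 mm over their backs; the gripper's body (76 mm by 85 mm) begins 54 mm behind the grasp point. The pads swing forward as they close: fully open they stand 13 mm farther back than shut.
Start: joints at [-1.204, 0.307, 1.506, -0, 1.328, -0.073], TCP at [0.245, -0.52, 0.221] pointing down, gripper open.
Joint ranges: [-3.12, 3.12], [-1.05, 2.28], [0.14, 2.33], [-1.42, 4.57], [0.1, 2.73], [-2.68, 2.68]. Speed limits (rad/s): [2.57, 2.57, 3.14, 3.14, 3.14, 3.14].

## Interface

Orientations are given as a unit quaternion [x, y, z, w].
In Python, from plant import read_state, read_camera, camera_params, job_done, spot_in gives the robot as it stands.
- The arm moves only by the tool jog_arm, never from a script. Its argument "deltas" is a list of rows, each a list of 7 numbers: the shift along the tool's x, y, z normalised to -1 to 1, where 1 is 0.02 m, then the turn, a rotation vector about the tool's x, y, z normalised to -1 to 1, where 1 is 0.08 rad, then the opening, from 0 (shut) to 1 (fully open). A call has 1 to 20 rows; each row shifts and turns the commanded pose from where the row before left it, along the tool's axes as they then stand; what a row does not reach is not made up. A row lasts 1/8 s, in which the tool goes at most 62.5 mm and 10.7 degrees, less where a joint would pass 70% of its speed; a pose out of reach is approached as far as the arm can. A call with a number of a shift or a turn outside -1 to 1 is refused whole. A call with a gripper value outside its range is refused whole. The fingers move at their own pace and stop on an object; the grip force is fixed at half the most. Time passes only in rows, so rows that do not move let the fingers close. It gives the time, the measured TCP pose, the force, the opening and the grip force at its end, in the units of the state.
- read_state(): the state, without advancing time (a new reading comes with each control period).
- read_camera(name): name is "scene" or "side" or "wrist"; returns the picture (420x560x3 uint8, blue, green, red); there is no depth.
- camera_params(name): a dict with "fx", "fy", "cx", "cy" (pixels), "distortion" ([k1, k2, p1, p2, k3] as OpenCV has them; the pictures are not rectified), "origin" and "rotation" of the camera in the world. Camera axes: x right, y down, z forward; pixel columns grow to the right and rows downward; lengths in m; the calibration is good to about 2 mm. A picture is of the moment at which its call begins: read the wrist's pose just before it. camera_params takes no time and is no camera call; for the wrist camera it gives the pose at the moment of the call.
- job_done(): hands the job in; it is judged then, once.
Trained networks look in the newest picture that a camera, given by its name, has taken for a name from the list of things; names that differ only in an ending like _2 or _b are one class to them, and where a whole thing is asked for, a point or a joint stands for the part that bears it (a point fixed in the world has none). Each returns a list of dicts, best first, with "score" (0 to 1); they miss things now and then, are a little off and sometimes report something else, mostly with a low value. They report only what shows in the picture. A call takes as long as a camera call.
- spot_in(camera, name): "position" ([x, y, z] in m, in world coordinates, good to about 4 mm: the middle of the surface that is visible of it).
The state is a dict: "time": time; "joint_pos": joint angles; "joint_vel": joint speeds; "effort": joint torques, N m; "ee_pos": TCP position; "tcp_rot": TCP orientation; "wrist_force": force on the tool from outside, world axes, zero at the start; "moment": the same for the moment, N m; "grip_width": finger opening in m; "finger_force": force on a finger pad.
Only numpy, scipy, OpenCV 4.12 (cv2) and the standard library are available. Lean on these libraries where they do the work, as an engineer would, in place of code of your own. Each camera call takes 0.05 s, during which the arm holds its last target. There are 200 camera calls.

## Task

Lock the emery stick into its holder so that its worn paper can be changed: slide the stick along the bench until its tip is home in the heel pocket while the handle still stands swung out, and let go. Then push the handle end sideways so that the stick pivots about its tip, until the brass latch drops behind it and the sprung pad holds it there. The catch's setting is not known, so feel for it: never press the stick on the holder with more than about 25 N, keep the gripper itself off the holder, leave the stick flat on the bench, and leave the tape, wax and pliers alone.

Things in the scene. Friction and masses are not known exactly. Their poses are not given: they have to be found in the camera images.
- emery_stick: Flat hand sanding stick lying on the bench, 372 mm long, 0.16 kg (0.7 to 1.4 times). Origin: middle of its length, on the underside; y runs along the stick to the handle end (butt at y = +186 mm, tip at y = -186 mm), z up. Grey emery-wrapped blade 28 wide and 16 high from y = -186 to +84 mm (plain wood and a brass band at its end); pale wooden handle 26 wide and 18 high from y = +84 to +186 mm.
- stick_tip (a point): Middle of the stick's blunt tip face, 8 mm above the bench, 186 mm from the stick's origin.
- stick_handle (a point): Point on the handle's axis, 9 mm above the bench, 135 mm from the stick's origin (51 mm from the butt); a good place to grip (26 mm wide) or push. At the start the handle is swung 0.24 to 0.34 rad out to the holder's -x side. A steel plate 3 mm thick, part of the bench, may lie beside it on the robot's side.
- holder: Wooden stick holder fixed to the bench, open on its -x side. Origin on the bench, on the middle line of the locked stick; y runs along the locked stick from tip to handle, z up. Heel wall face at y = -188 mm, 23 high, x = -38 to +86 mm; back rail 16 high at x = +66 to +86 mm; catch carriage (screw 32 high) at y = +39 to +92 mm, clamped anywhere from -10 to +10 mm along x (not measured).
- heel_pocket (a point): Middle of the heel pocket at the face of the heel wall, 8 mm above the bench; axes as the holder's. The pocket opens to +y and lies between two upright steel pins 12 mm thick and 20 high, centred 8 mm in front of the wall at x = -30.5 and +25.5 mm (44 mm clear). The stick may enter it with the handle swung up to about 0.35 rad to the -x side.
- masking_tape: Roll of masking tape, 96 mm across, 25 high, origin at the centre of its underside. Leave alone.
- wax_bar: Dark red wax bar 29x116x28 mm, origin at the centre of its underside. Leave alone.
- pliers2: Blue-handled pliers 43x133x11 mm, origin at the centre of the underside. Leave alone.
- pad_mid (a point): Where the front face of the sprung rubber pad is when the carriage stands at its middle setting (holder x = +10.5, y = +50, z = 9 mm); fixed to the holder, so the real pad stands up to 10 mm either way in x. The pad gives along +x at 2.2 N per mm and bottoms after 6.5 mm (14 N).
- latch_mid (a point): Likewise the inner face of the brass latch's nose (holder x = -15, y = +72, z = 12 mm); really up to 10 mm either way. The latch, 25 high, reaches over the stick to 29 mm on the -x side. A stick pushed to +x lifts its ramp (2 to 3 N); the nose drops behind by itself once the pad is pressed in 2.5 to 4 mm, at about 5 to 9 N of push at the handle.

How it is judged:
On the way:
1. the tip is home in the heel pocket, the handle still swung out at least 0.15 rad, and the stick let go (y of stick_tip in the frame of heel_pocket below 0.01 m and x of stick_tip in the frame of heel_pocket between -0.015 and 0.015 m and angle between the y axis of emery_stick and the y axis of holder, either way round above 0.15 rad and contact force between the fingers and emery_stick below 0.2 N and linear speed of emery_stick below 0.02 m/s), for 0.2 s.
At the end, for the whole second after the job is handed in: The stick lies still and flat on the bench (within 4 mm and 0.1 rad), its tip in the heel pocket (within 12 mm of the wall and 15 mm of the middle), within 0.12 rad of the holder's line, held between the sprung pad and the latch so that it presses on the holder with more than 5 N by itself (y of stick_tip in the frame of heel_pocket below 0.012 m and x of stick_tip in the frame of heel_pocket between -0.015 and 0.015 m and angle between the y axis of emery_stick and the y axis of holder, either way round below 0.12 rad and contact force between emery_stick and holder above 5 N and height (world z) of emery_stick below 0.004 m and angle between emery_stick's own z axis and vertical below 0.1 rad and linear speed of emery_stick below 0.01 m/s); the robot touches nothing.
It fails at once if the stick presses on the holder with more than 25 N (contact force between emery_stick and holder above 25 N).
It fails at once if the robot itself presses on the holder with more than 5 N (contact force between the arm and holder above 5 N).
It fails at once if the stick is lifted more than 40 mm (height (world z) of emery_stick above 0.04 m).
It fails at once if the tape, wax or pliers are shifted by more than 20 mm (distance of any of masking_tape, wax_bar, pliers2 from where it was at the start of the episode above 0.02 m).
It also fails if it takes over 59 s, if anything falls off the work surface, if the arm or the gripper's body presses on something with over 40 N, if the wrist force passes 120 N, or if a joint passes its speed limit or range.

## Working session

There is one attempt and no reset: what is moved stays moved. The work goes in short steps, Python scripts to look and compute and a tool call to move; the robot and the scene stay as the last step left them, time stands still between calls to the robot, and variables do not carry over. Pictures are saved under pics/ and viewed, at most 10 in all, crops included, and the job is handed in when it is done.

Besides the shell and the picture viewer there is one more tool, called after "Call:" in YAML: its name, and indented under it one key for each argument. jog_arm: Moves the arm, as the interface text tells. Its arguments: {"type":"object","properties":{"deltas":{"type":"array","items":{"type":"array","items":{"type":"number"}}}},"required":["deltas"]}

```bash
mkdir -p pics; cat > h.py <<'E'
import numpy as np, cv2
from plant import *
def ray(cam,uv,z,P=None):
    P=P or camera_params(cam)
    K=np.array([[P['fx'],0,P['cx']],[0,P['fy'],P['cy']],[0,0,1]])
    n=cv2.undistortPoints(np.array(uv,float).reshape(-1,1,2),K,np.array(P['distortion'])).reshape(-1,2)
    d=np.c_[n,np.ones(len(n))]@np.array(P['rotation']).T
    o=np.array(P['origin']); z=np.broadcast_to(z,len(d))
    return o+d*((z-o[2])/d[:,2])[:,None]
E
python3 - <<'E'
from h import *
for c in ['scene','side']:
    im=read_camera(c); cv2.imwrite(f'pics/{c}0.png',im)
    P=camera_params(c); print(c,P['origin'],np.array(P['rotation'])[:,2])
    for n in ['emery_stick','stick_tip','stick_handle','holder','heel_pocket','pad_mid','latch_mid','masking_tape','wax_bar','pliers2']:
        print(n,[(np.round(r['position'],3).tolist(),round(r['score'],2)) for r in spot_in(c,n)[:2]])
print(read_state())
E
```

```text
Traceback (most recent call last):
IndexError: too many indices for array: array is 1-dimensional, but 2 were indexed
```

View pics/scene0.png

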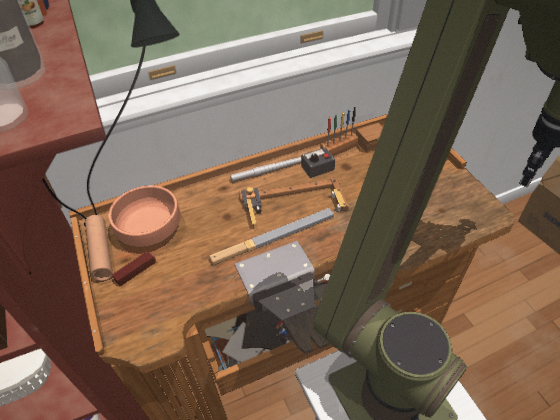

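The scene view shows the stick from butt (212,259) to tip (333,213). The heel is near (340,197), the catch near (250,200), and the steel plate is on the robot's side at (275,265).

```bash
sed -i "s/^def ray/from scipy.spatial.transform import Rotation as R\ndef ray/; s/np.array(P\['rotation'\])/R.from_quat(P['rotation']).as_matrix()/" h.py
python3 - <<'E'
from h import *
print(camera_params('scene'))
for c in ['scene','side']:
    im=read_camera(c); cv2.imwrite(f'pics/{c}1.png',im)
    for n in ['emery_stick','stick_tip','stick_handle','holder','heel_pocket','pad_mid','latch_mid','masking_tape','wax_bar','pliers2']:
        print(c,n,[(np.round(r['position'],3).tolist(),round(r['score'],2)) for r in spot_in(c,n)[:2]])
print(read_state())
im=cv2.imread('pics/scene1.png')[150:290,190:380]; cv2.imwrite('pics/crop.png',cv2.resize(im,None,fx=4,fy=4,interpolation=cv2.INTER_CUBIC))
E
```

```text
{'fx': 461.23100859918384, 'fy': 461.23100859918384, 'cx': 284.6459201865856, 'cy': 208.77344365850402, 'distortion': array([-0.09198283,  0.        ,  0.        ,  0.        ,  0.        ]), 'origin': array([-0.23910577,  0.34316603,  0.99729992]), 'rotation': array([-0.50149152,  0.78493662, -0.30230321,  0.2024686 ])}
scene emery_stick [([0.514, 0.054, 0.017], 0.69)]
scene stick_tip [([0.514, 0.053, 0.017], 0.94), ([0.648, -0.053, 0.014], 0.42)]
scene stick_handle [([0.513, 0.055, 0.017], 0.68)]
scene holder [([0.646, -0.044, 0.018], 0.58), ([0.515, 0.058, 0.015], 0.49)]
scene heel_pocket [([0.648, -0.052, 0.015], 0.67)]
scene pad_mid [([0.645, -0.05, 0.017], 0.69)]
scene latch_mid [([0.648, -0.052, 0.014], 0.81)]
scene masking_tape []
scene wax_bar [([0.56, 0.43, 0.028], 0.74), ([0.514, 0.054, 0.019], 0.51)]
scene pliers2 []
side emery_stick []
side stick_tip [([0.52, 0.006, 0.013], 0.67)]
side stick_handle [([0.479, -0.397, 0.026], 0.64), ([0.635, -0.476, 0.007], 0.3)]
side holder [([0.638, -0.127, 0.016], 0.57)]
side heel_pocket [([0.642, -0.126, 0.016], 0.57)]
side pad_mid [([
[... 221 characters left out ...]
ime': 1.15, 'joint_pos': array([-1.20350997e+00,  3.06803004e-01,  1.50634538e+00, -1.90841183e-05,
        1.32838036e+00, -7.34873199e-02]), 'joint_vel': array([-0.00071638,  0.00051587,  0.00124308,  0.00175325, -0.00022844,
        0.00049724]), 'effort': array([ 6.79554205e-05, -4.57497168e+01, -2.52339059e+01,  6.24819791e-05,
        7.82073257e-04,  2.36299428e-05]), 'ee_pos': array([ 0.24531156, -0.52009436,  0.22132384]), 'tcp_rot': array([ 9.75812456e-01,  2.18609356e-01, -4.48572063e-06,  3.29689491e-05]), 'wrist_force': array([-0.763665  , -0.74742448, -0.42217126]), 'moment': array([-0.01376879,  0.02510478, -0.00978513]), 'finger_force': 0.0, 'grip_width': 0.08548181287625714}
```

View pics/side1.png

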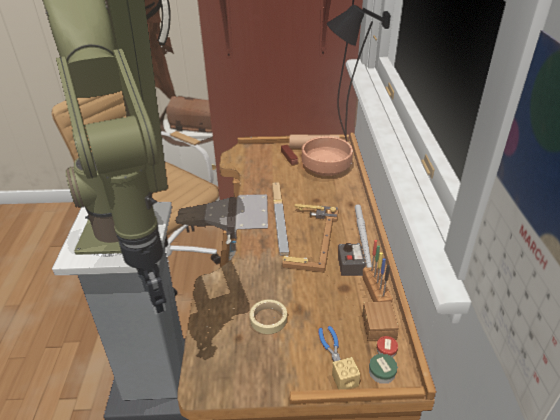

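View pics/crop.png

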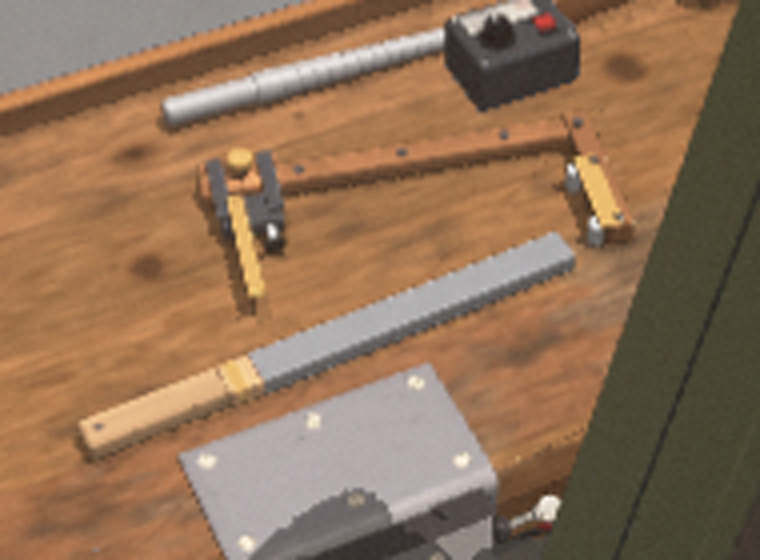

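The crop shows the stick tip at crop (566,246), the butt at (86,436), the pin tops at (573,166) and (594,222), the rail screws at (299,168), (402,152) and (503,135), and the latch arm from (235,195) to (258,295).

```bash
python3 - <<'E'
from h import *
f=lambda c,z:ray('scene',np.array(c)/4.+[190,150]-0.375,z)
S=f([(556,233),(576,258)],.016);B=f([(80,425),(95,452)],.018);P=f([(573,166),(594,222)],.02);W=f([(299,168),(402,152),(503,135)],.016)
for n,a in zip('tip butt pins screws'.split(),(S,B,P,W)): print(n,a[:,:2].round(4).tolist())
t=S.mean(0)[:2];b=B.mean(0)[:2];print('len',np.linalg.norm(b-t),'ang of y',np.arctan2(*(b-t)[::-1]))
d=(W[0]-W[2])[:2];print('rail ang',np.arctan2(d[1],d[0]));px=(P[0]-P[1])[:2];print('pin dir+90',np.arctan2(px[1],px[0])+np.pi/2,np.linalg.norm(px))
print('plate',f([(180,457),(430,365),(490,470)],.003)[:,:2].round(3).tolist(),'latch tip',f([(258,295)],.025).round(3).tolist())
E
```

```text
tip [[0.5386, -0.1358], [0.511, -0.1372]]
butt [[0.5185, 0.2323], [0.4932, 0.2303]]
pins [[0.5901, -0.1776], [0.5332, -0.1639]]
screws [[0.6794, 0.0067], [0.6618, -0.0702], [0.6455, -0.1475]]
len 0.3683192741009091 ang of y 1.6221738397592542
rail ang 1.3543651697361632
pin dir+90 1.3347748597287017 0.05846396807597295
plate [[0.477, 0.178], [0.477, -0.005], [0.38, -0.003]] latch tip [[0.568, 0.084, 0.025]]
```

Call:
jog_arm:
  deltas:
    - [0,0,0,0,0,-0.984,1]
    - [0,0,0,0,0,-0.984,1]
    - [0,0,0,0,0,-0.984,1]
    - [0,0,0,0,0,-0.984,1]
    - [0,0,0,0,0,-0.984,1]
    - [0,0,0,0,0,-0.984,1]
    - [0,0,0,0,0,-0.984,1]
    - [0,0,0,0,0,-0.984,1]
    - [0,0,0,0,0,-0.984,1]
    - [0,0,0,0,0,-0.984,1]
    - [0,0,0,0,0,-0.984,1]
    - [0,0,0,0,0,-0.984,1]
    - [0,0,0,0,0,-0.984,1]
    - [0,0,0,0,0,-0.984,1]
    - [0,0,0,0,0,-0.984,1]

```text
time: 3.02
ee_pos: [0.2453, -0.5201, 0.2213]
tcp_rot: [0.688, 0.726, 0.0, -0.0]
wrist_force: [-0.1, 0.7, -0.5]
grip_width: 0.0853
finger_force: 0.0
```

Call:
jog_arm:
  deltas:
    - [1,0.6,0,0,0,0,1]
    - [1,0.6,0,0,0,0,1]
    - [1,0.6,0,0,0,0,1]
    - [1,0.6,0,0,0,0,1]
    - [1,0.6,0,0,0,0,1]
    - [1,0.6,0,0,0,0,1]
    - [1,0.6,0,0,0,0,1]
    - [1,0.6,0,0,0,0,1]
    - [1,0.6,0,0,0,0,1]
    - [1,0.6,0,0,0,0,1]
    - [1,0.6,0,0,0,0,1]
    - [1,0.6,0,0,0,0,1]
    - [1,0.6,0,0,0,0,1]
    - [1,0.6,0,0,0,0,1]
    - [1,0.6,0,0,0,0,1]
    - [1,0.6,0,0,0,0,1]
    - [1,0.6,0,0,0,0,1]
    - [1,0.6,0,0,0,0,1]
    - [1,0.6,0,0,0,0,1]
    - [1,0.6,0,0,0,0,1]

```text
time: 5.52
ee_pos: [0.4647, -0.1065, 0.2215]
tcp_rot: [0.689, 0.725, 0.0, 0.0]
wrist_force: [-0.0, 0.2, -0.8]
grip_width: 0.0856
finger_force: 0.0
```

```bash
python3 - <<'E'
from h import *
s=read_state();P=camera_params('wrist')
cv2.imwrite('pics/w1.png',read_camera('wrist'));print(s['ee_pos'],R.from_quat(s['tcp_rot']).as_matrix().round(3).tolist(),s['time'])
import pickle;pickle.dump(P,open('w1.pkl','wb'))
E
```

```text
[ 0.46468382 -0.10651649  0.22147367] [[-0.051, 0.999, 0.0], [0.999, 0.051, -0.0], [-0.0, 0.0, -1.0]] 5.525
```

View pics/w1.png

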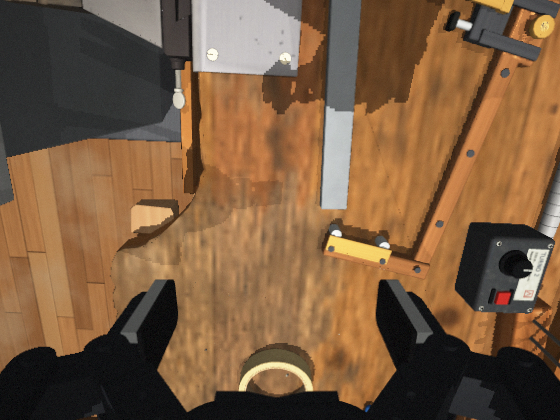

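The wrist view shows tip corners at (321,207) and (347,208), pins near (336,230) and (384,242), rail screws at (505,73), (470,153) and (438,224), and the carriage with its pad at the top right around (460,22).

```bash
python3 - <<'E'
from h import *
import pickle;P=pickle.load(open('w1.pkl','rb'))
f=lambda c,z:ray('w',c,z,P)[:,:2]
S=f([(321,207),(347,208)],.016);E=f([(329,0),(361,0)],.016);Pn=f([(336,230),(384,242)],.02);W=f([(505,73),(470,153),(438,224)],.016)
print(S,E,Pn,W,f([(447,22),(462,24)],.009))
t=S.mean(0);b=E.mean(0)-t;print('stick',t,np.arctan2(b[1],b[0]))
d=W[0]-W[2];a=np.arctan2(d[1],d[0]);ey=np.array([np.cos(a),np.sin(a)]);ex=np.array([ey[1],-ey[0]])
px=Pn[1]-Pn[0];print('rail',a,np.arctan2(px[1],px[0])+np.pi/2,np.linalg.norm(px))
m=Pn.mean(0);o=m+.0025*ex+.180*ey;print('pocket',o-.188*ey,'holder o',o,'rail x',(W-o)@ex,'tip in holder',ex@(t-o),ey@(t-o))
E
```

```text
[[ 0.51327727 -0.13526251]
 [ 0.54131887 -0.13493646]] [[0.50279726 0.06050096]
 [0.5317048  0.06211272]] [[ 0.53135784 -0.15927145]
 [ 0.58566009 -0.17064772]] [[ 0.67817681  0.00867948]
 [ 0.66109836 -0.06934299]
 [ 0.64324198 -0.14805412]] [[0.61625997 0.05037431]
 [0.63081213 0.0495693 ]]
stick [ 0.52729807 -0.13509948] 1.6219061424576509
rail 1.3514881884960914 1.3642840429947034 0.055481111356514914
pocket [ 0.55920865 -0.17331186] holder o [0.60010887 0.01018521] rail x [0.07652565 0.07683038 0.07652565] tip in holder -0.039459535225477696 -0.15764516936214587
```

Call:
jog_arm:
  deltas:
    - [0.964,0.204,0.533,0,0,0,1]
    - [0.964,0.204,0.533,0,0,0,1]
    - [0.964,0.204,0.533,0,0,0,1]
    - [0.964,0.204,0.533,0,0,0,1]
    - [0.964,0.204,0.533,0,0,0,1]
    - [0.964,0.204,0.533,0,0,0,1]
    - [0.964,0.204,0.533,0,0,0,1]
    - [0.964,0.204,0.533,0,0,0,1]
    - [0.964,0.204,0.533,0,0,0,1]
    - [0.964,0.204,0.533,0,0,0,1]
    - [0.964,0.204,0.533,0,0,0,1]
    - [0.964,0.204,0.533,0,0,0,1]
    - [0.964,0.204,0.533,0,0,0,1]
    - [0.964,0.204,0.533,0,0,0,1]
    - [0.964,0.204,0.533,0,0,0,1]
    - [0,0,0,0,0,0,1]

```text
time: 7.58
ee_pos: [0.5108, 0.1849, 0.0603]
tcp_rot: [0.688, 0.726, -0.001, -0.0]
wrist_force: [-0.3, -0.2, 0.3]
grip_width: 0.0851
finger_force: 0.0
```

```bash
python3 - <<'E'
from h import *
s=read_state();P=camera_params('wrist')
cv2.imwrite('pics/w2.png',read_camera('wrist'));print(s['ee_pos'],s['time'])
import pickle;pickle.dump(P,open('w2.pkl','wb'))
E
```

```text
[0.51084637 0.18487925 0.06031747] 7.575
```

View pics/w2.png

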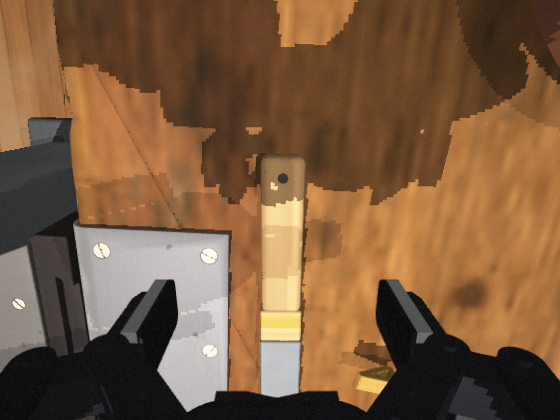

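The handle is centred between the fingers (column 281), with its butt at row 155. The plate edge (column 229) is to the left and the latch tip (375,380) is well clear. I'll lower and close.

Call:
jog_arm:
  deltas:
    - [0,0,0.65,0,0,0,1]
    - [0,0,0.65,0,0,0,1]
    - [0,0,0.65,0,0,0,1]
    - [0,0,0,0,0,0,1]
    - [0,0,0,0,0,0,0]
    - [0,0,0,0,0,0,0]
    - [0,0,0,0,0,0,0]
    - [0,0,0,0,0,0,0]
    - [0,0,0,0,0,0,0]
    - [0,0,0,0,0,0,0]

```text
time: 8.88
ee_pos: [0.5111, 0.1836, 0.0225]
tcp_rot: [0.689, 0.725, 0.0, 0.0]
wrist_force: [0.3, -0.3, -0.4]
grip_width: -0.0002
finger_force: 0.0
```

```bash
python3 - <<'E'
from h import *
s=read_state();print(s)
a=read_camera('wrist');b=read_camera('side')[160:270,230:370];cv2.imwrite('pics/w3.png',np.hstack([a[::1],cv2.resize(b,None,fx=1.7,fy=3.818)[:420]]))
E
```

```text
{'time': 8.875, 'joint_pos': array([2.67054777e-01, 4.89245439e-01, 1.81160956e+00, 2.62536077e-05,
       8.40673842e-01, 2.16155837e-01]), 'joint_vel': array([ 5.90035019e-04,  5.42182983e-05,  1.27342133e-04,  3.07036638e-04,
       -3.45500375e-04,  1.49462879e-03]), 'effort': array([ 1.47459876e-03, -4.77990925e+01, -1.58599252e+01, -1.26846217e-04,
       -3.41783425e-04, -1.78865741e-05]), 'ee_pos': array([0.51111852, 0.18359546, 0.02245274]), 'tcp_rot': array([6.88890601e-01, 7.24865325e-01, 3.23644672e-05, 8.13779619e-06]), 'wrist_force': array([ 0.30200375, -0.30164264, -0.44465128]), 'moment': array([ 0.01702553, -0.02353336, -0.01581568]), 'finger_force': 0.0, 'grip_width': -0.0001988621491047005}
```

View pics/w3.png

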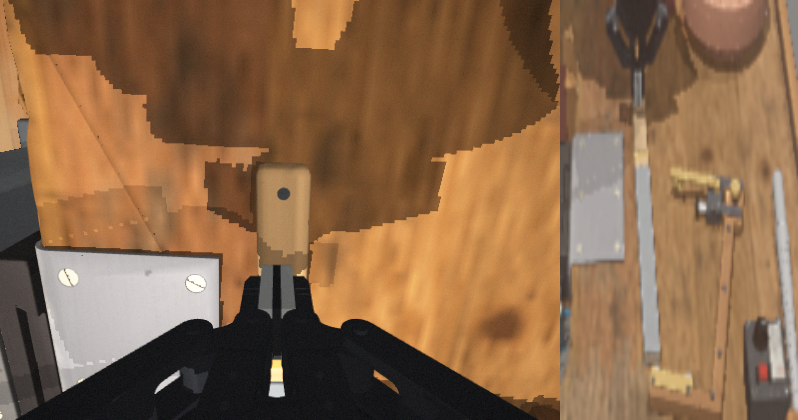

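The fingers shut above the handle, so I'll raise, open partway, lower further and feel for the bench.

Call:
jog_arm:
  deltas:
    - [0.3,0,-0.75,0,0,0,0]
    - [0.2,0,-0.75,0,0,0,0.6]
    - [0,0,0,0,0,0,0.6]
    - [0,0,0,0,0,0,0.6]
    - [0,0,0,0,0,0,0.6]
    - [0,0,0.8,0,0,0,0.6]
    - [0,0,0.8,0,0,0,0.6]
    - [0,0,0.2,0,0,0,0.6]
    - [0,0,0,0,0,0,0.6]

```text
time: 10.1
ee_pos: [0.51, 0.1933, 0.0154]
tcp_rot: [0.689, 0.725, -0.001, -0.001]
wrist_force: [0.1, -0.9, -0.4]
grip_width: 0.0513
finger_force: 0.0
```

Call:
jog_arm:
  deltas:
    - [0,0,0.1,0,0,0,0.6]
    - [0,0,0,0,0,0,0.6]

```text
time: 10.35
ee_pos: [0.5109, 0.1936, 0.0147]
tcp_rot: [0.689, 0.725, 0.0, 0.0]
wrist_force: [0.6, -0.9, -0.3]
grip_width: 0.0513
finger_force: 0.0
```

Call:
jog_arm:
  deltas:
    - [0,0,0,0,0,0,0]
    - [0,0,0,0,0,0,0]
    - [0,0,0,0,0,0,0]
    - [0,0,0,0,0,0,0]

```text
time: 10.85
ee_pos: [0.5106, 0.1935, 0.0145]
tcp_rot: [0.689, 0.725, 0.0, 0.0]
wrist_force: [-0.4, -0.8, -0.1]
grip_width: 0.0
finger_force: 0.0
```

```bash
python3 - <<'E'
from h import *
import pickle
P=pickle.load(open('w2.pkl','rb'));print(P['origin'],R.from_quat(P['rotation']).as_matrix().round(3).tolist())
print(ray('w',[(261,157),(305,157),(261,310),(301,310),(230,232)],[.018]*4+[.003],P).round(4))
s=read_state();P=camera_params('wrist');im=read_camera('wrist')
def proj(X):
    K=np.array([[P['fx'],0,P['cx']],[0,P['fy'],P['cy']],[0,0,1]]);r=R.from_quat(P['rotation']).inv()
    return cv2.projectPoints(np.array(X,float),r.as_rotvec(),-r.apply(P['origin']),K,np.array(P['distortion']))[0].reshape(-1,2)
t=s['ee_pos'];print(s['time'],t,proj([t,t-[0,0,.014],t+[0,0,.005]]))
cv2.imwrite('pics/w4.png',im)
E
```

```text
[0.50608467 0.26605873 0.2126944 ] [[0.999, 0.051, 0.015], [0.053, -0.947, -0.315], [-0.002, 0.316, -0.949]]
[[0.4988 0.2336 0.018 ]
 [0.5233 0.2349 0.018 ]
 [0.5027 0.1344 0.018 ]
 [0.5286 0.1358 0.018 ]
 [0.4802 0.1817 0.003 ]]
10.85 [0.5106496  0.19354223 0.01447795] [[278.01844971 272.33683496]
 [277.91654945 259.62932815]
 [278.05876977 277.36717369]]
```

View pics/w4.png

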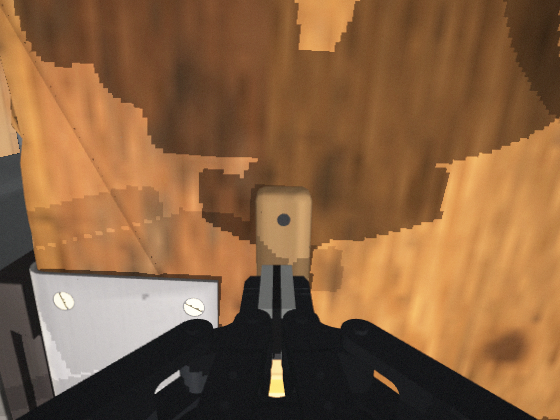

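Call:
jog_arm:
  deltas:
    - [0,0,0.1,0,0,0,0]
    - [0,0,0.1,0,0,0,0]

```text
time: 11.15
ee_pos: [0.5106, 0.1935, 0.0102]
tcp_rot: [0.689, 0.725, -0.0, -0.0]
wrist_force: [-0.1, -0.4, -0.2]
grip_width: -0.0005
finger_force: 0.0
```

Call:
jog_arm:
  deltas:
    - [0,0,0.1,0,0,0,0]
    - [0,0,0,0,0,0,0]

```text
time: 11.4
ee_pos: [0.5105, 0.1935, 0.0082]
tcp_rot: [0.689, 0.725, -0.0, -0.0]
wrist_force: [0.4, -0.0, -0.1]
grip_width: -0.0001
finger_force: 0.0
```

Call:
jog_arm:
  deltas:
    - [0,0,0.1,0,0,0,0]
    - [0,0,0,0,0,0,0]

```text
time: 11.65
ee_pos: [0.5107, 0.1936, 0.008]
tcp_rot: [0.689, 0.725, 0.0, 0.0]
wrist_force: [-2.7, -1.2, 14.0]
grip_width: 0.0001
finger_force: 6.9
```

Call:
jog_arm:
  deltas:
    - [0,0,0.1,0,0,0,0]
    - [0,0,0,0,0,0,0]

```text
time: 11.9
ee_pos: [0.5107, 0.1936, 0.0079]
tcp_rot: [0.689, 0.725, 0.001, 0.001]
wrist_force: [-7.3, -2.7, 28.4]
grip_width: -0.0
finger_force: 14.7
```

```bash
python3 - <<'E'
from h import *
s=read_state();print(s['ee_pos'],s['wrist_force'])
a=read_camera('wrist')[150:330,180:380];b=read_camera('side')[160:270,230:340]
cv2.imwrite('pics/w5.png',np.hstack([cv2.resize(a,(440,396)),cv2.resize(b,(360,396))]))
E
```

```text
[0.51074901 0.19360089 0.00793272] [-7.32118331 -2.68011009 28.37321024]
```

View pics/w5.png

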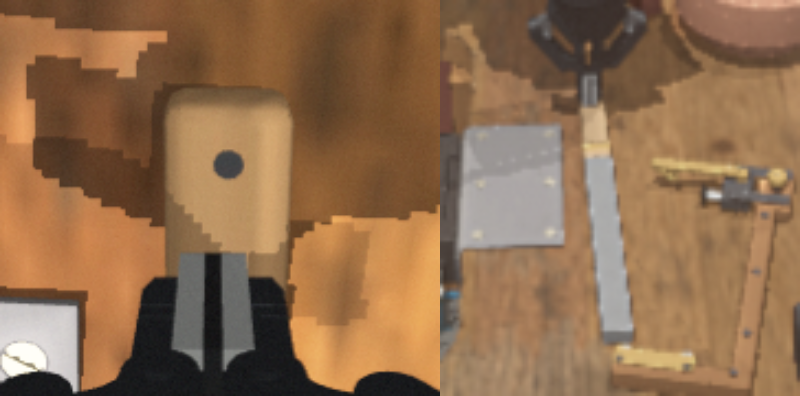

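The shut fingertips touched the handle top at TCP z = 0.008, so they actually reach about 24 mm less far than stated. I'll open above the handle and go lower to match.

Call:
jog_arm:
  deltas:
    - [0,0,-0.5,0,0,0,0]
    - [0,0,-0.5,0,0,0,0.6]
    - [0,0,0,0,0,0,0.6]
    - [0,0,0,0,0,0,0.6]
    - [0,0,0,0,0,0,0.6]
    - [0,0,0.5,0,0,0,0.6]
    - [0,0,0.5,0,0,0,0.6]
    - [0,0,0.2,0,0,0,0.6]
    - [0,0,0,0,0,0,0.6]

```text
time: 13.12
ee_pos: [0.5101, 0.1934, -0.0003]
tcp_rot: [0.689, 0.725, -0.001, -0.0]
wrist_force: [-0.1, -0.1, -0.1]
grip_width: 0.051
finger_force: 0.0
```

Call:
jog_arm:
  deltas:
    - [0,0,0.15,0,0,0,0.6]
    - [0,0,0.15,0,0,0,0.6]
    - [0,0,0,0,0,0,0.6]

```text
time: 13.5
ee_pos: [0.5105, 0.1935, -0.0057]
tcp_rot: [0.689, 0.725, -0.0, -0.0]
wrist_force: [-0.7, -1.4, -0.7]
grip_width: 0.0513
finger_force: 0.0
```

Call:
jog_arm:
  deltas:
    - [0,0,0,0,0,0,0]
    - [0,0,0,0,0,0,0]
    - [0,0,0,0,0,0,0]
    - [0,0,0,0,0,0,0]

```text
time: 14.0
ee_pos: [0.511, 0.1936, -0.0051]
tcp_rot: [0.689, 0.725, 0.0, 0.0]
wrist_force: [-0.4, -0.1, 5.1]
grip_width: 0.0244
finger_force: 60.2
```

Call:
jog_arm:
  deltas:
    - [0,0,-0.05,0,0,0,0]
    - [-0.11,0.395,0,0,0,0,0]
    - [-0.11,0.395,0,0,0,0,0]
    - [-0.11,0.395,0,0,0,0,0]
    - [-0.11,0.395,0,0,0,0,0]
    - [-0.11,0.395,0,0,0,0,0]
    - [0,0,0,0,0,0,0]

```text
time: 14.88
ee_pos: [0.552, 0.1844, -0.0045]
tcp_rot: [0.689, 0.725, 0.001, 0.001]
wrist_force: [0.2, -0.4, -1.6]
grip_width: 0.024
finger_force: 59.6
```

```bash
python3 - <<'E'
from h import *
s=read_state();print(s['ee_pos'],s['wrist_force'],s['time'])
b=read_camera('side')[190:280,260:350];a=read_camera('scene')[150:270,200:360]
cv2.imwrite('pics/s6.png',np.hstack([cv2.resize(b,(360,360)),cv2.resize(a,(440,330))[:,:].copy() if 0 else cv2.copyMakeBorder(cv2.resize(a,(440,330)),0,30,0,0,0)]))
E
```

```text
[ 0.55197627  0.18435977 -0.00452617] [ 0.24784714 -0.35553238 -1.5608494 ] 14.875
```

View pics/s6.png

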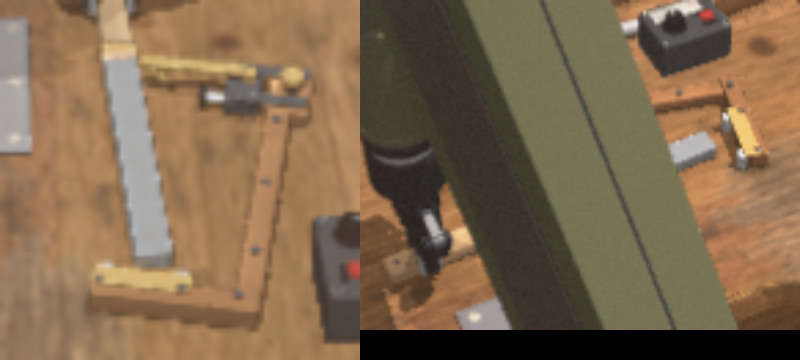

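```bash
python3 - <<'E'
from h import *
a=1.352;ey=np.array([np.cos(a),np.sin(a)]);ex=np.array([ey[1],-ey[0]]);o=np.array([.5606,-.1755])+.188*ey
h=lambda X:np.c_[(X[:,:2]-o)@ex,(X[:,:2]-o)@ey].round(4).tolist()
S=lambda c,z:h(ray('side',np.array(c)/4.+[260,190]-.375,z))
C=lambda c,z:h(ray('scene',(np.array(c)-[360,0])/2.75+[200,150]-.32,z))
print('side tip',S([(136,256),(172,250)],.016),'pins',S([(98,267),(184,272)],.02),'latch',S([(142,65),(140,80)],.025),'screws',S([(265,182),(255,250)],.016),'pad',S([(203,98)],.012),'knob',S([(290,76)],.032))
print('scene tip',C([(705,132),(717,148)],.016),'pins',C([(728,120),(741,155)],.02))
f=lambda c,z:h(ray('scene',np.array(c)/4.+[190,150]-0.375,z))
print('orig scene: latch',f([(258,295),(245,293)],.025),'screws',f([(299,168),(402,152),(503,135)],.016),'pins',f([(573,166),(594,222)],.02),'pad',f([(264,240)],.012))
E
```

```text
side tip [[-0.0098, -0.1649], [0.0155, -0.1538]] pins [[-0.0346, -0.1858], [0.0284, -0.1805]] latch [[-0.0417, 0.0586], [-0.04, 0.038]] screws [[0.0749, -0.0638], [0.0764, -0.1434]] pad [[0.0123, 0.0394]] knob [[0.0813, 0.0547]]
scene tip [[0.0118, -0.1551], [-0.0139, -0.1613]] pins [[0.02, -0.1829], [-0.0328, -0.1819]]
orig scene: latch [[-0.049, 0.0671], [-0.0451, 0.0757]] screws [[0.0765, 0.0157], [0.0759, -0.0633], [0.0768, -0.1423]] pins [[0.0292, -0.1837], [-0.0292, -0.1827]] pad [[0.0135, 0.0531]]
```

Call:
jog_arm:
  deltas:
    - [-0.193,-0.053,0,0,0,0,0]
    - [-0.193,-0.053,0,0,0,0,0]
    - [-0.193,-0.053,0,0,0,0,0]
    - [-0.193,-0.053,0,0,0,0,0]
    - [-0.096,-0.027,0,0,0,0,0]
    - [0,0,0,0,0,0,0]

```text
time: 15.72
ee_pos: [0.5466, 0.1666, -0.0046]
tcp_rot: [0.689, 0.725, -0.0, 0.0]
wrist_force: [0.5, -0.8, -1.3]
grip_width: 0.0243
finger_force: 59.5
```

Call:
jog_arm:
  deltas:
    - [-0.048,-0.013,0,0,0,0,0]
    - [-0.048,-0.013,0,0,0,0,0]
    - [-0.048,-0.013,0,0,0,0,0]
    - [0,0,0,0,0,0,0]

```text
time: 16.23
ee_pos: [0.5461, 0.164, -0.0046]
tcp_rot: [0.689, 0.725, -0.0, 0.0]
wrist_force: [-0.5, -0.1, -0.9]
grip_width: 0.0243
finger_force: 59.5
```

Call:
jog_arm:
  deltas:
    - [-0.048,-0.013,0,0,0,0,0]
    - [-0.048,-0.013,0,0,0,0,0]
    - [0,0,0,0,0,0,0]

```text
time: 16.6
ee_pos: [0.5456, 0.162, -0.0046]
tcp_rot: [0.689, 0.725, -0.0, 0.0]
wrist_force: [0.4, -0.8, -2.3]
grip_width: 0.0242
finger_force: 59.5
```

Call:
jog_arm:
  deltas:
    - [-0.048,-0.013,0,0,0,0,0]
    - [0,0,0,0,0,0,0]

```text
time: 16.85
ee_pos: [0.5455, 0.161, -0.0046]
tcp_rot: [0.689, 0.725, -0.0, 0.0]
wrist_force: [0.4, -0.4, -1.4]
grip_width: 0.0245
finger_force: 59.5
```

Call:
jog_arm:
  deltas:
    - [-0.048,-0.013,0,0,0,0,0]
    - [0,0,0,0,0,0,0]

```text
time: 17.1
ee_pos: [0.5452, 0.1601, -0.0046]
tcp_rot: [0.689, 0.725, -0.0, 0.0]
wrist_force: [-0.3, -0.8, -0.9]
grip_width: 0.0244
finger_force: 59.5
```

Call:
jog_arm:
  deltas:
    - [-0.048,-0.013,0,0,0,0,0]
    - [0,0,0,0,0,0,0]

```text
time: 17.35
ee_pos: [0.545, 0.1591, -0.0046]
tcp_rot: [0.689, 0.725, -0.0, -0.0]
wrist_force: [0.4, -0.1, -1.4]
grip_width: 0.0247
finger_force: 59.5
```

Call:
jog_arm:
  deltas:
    - [-0.048,-0.013,0,0,0,0,0]
    - [0,0,0,0,0,0,0]

```text
time: 17.6
ee_pos: [0.5448, 0.1581, -0.0046]
tcp_rot: [0.689, 0.725, -0.0, 0.0]
wrist_force: [0.2, -0.5, -0.7]
grip_width: 0.0245
finger_force: 59.5
```

Call:
jog_arm:
  deltas:
    - [-0.048,-0.013,0,0,0,0,0]
    - [0,0,0,0,0,0,0]

```text
time: 17.85
ee_pos: [0.5446, 0.1571, -0.0046]
tcp_rot: [0.689, 0.725, -0.0, 0.0]
wrist_force: [-0.5, 1.2, -0.7]
grip_width: 0.0242
finger_force: 59.5
```

Call:
jog_arm:
  deltas:
    - [-0.048,-0.013,0,0,0,0,0]
    - [0,0,0,0,0,0,0]

```text
time: 18.1
ee_pos: [0.5444, 0.1562, -0.0046]
tcp_rot: [0.689, 0.725, -0.0, 0.0]
wrist_force: [0.0, -0.3, -0.6]
grip_width: 0.0242
finger_force: 59.5
```

```bash
python3 - <<'E'
from h import *
print(read_state()['wrist_force'])
b=read_camera('side')[240:275,270:325]
cv2.imwrite('pics/s7.png',cv2.resize(b,None,fx=8,fy=8,interpolation=cv2.INTER_CUBIC))
E
```

```text
[ 0.01341776 -0.336523   -0.56818759]
```

View pics/s7.png

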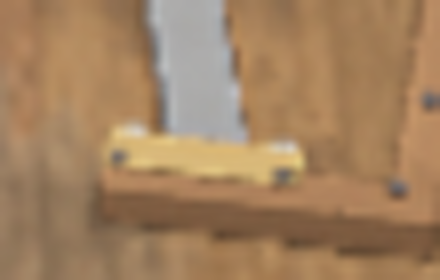

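The side crop shows the tip (165–247) centred between the pins (130 and 285), close to the wall. I'll continue.

Call:
jog_arm:
  deltas:
    - [-0.048,-0.013,0,0,0,0,0]
    - [0,0,0,0,0,0,0]

```text
time: 18.4
ee_pos: [0.5443, 0.1555, -0.0046]
tcp_rot: [0.689, 0.725, 0.0, -0.0]
wrist_force: [0.5, 0.7, -1.8]
grip_width: 0.0245
finger_force: 59.6
```

Call:
jog_arm:
  deltas:
    - [-0.048,-0.013,0,0,0,0,0]
    - [0,0,0,0,0,0,0]

```text
time: 18.65
ee_pos: [0.5444, 0.1553, -0.0045]
tcp_rot: [0.689, 0.725, 0.001, -0.0]
wrist_force: [0.4, 4.7, -1.3]
grip_width: 0.0244
finger_force: 59.5
```

Call:
jog_arm:
  deltas:
    - [-0.048,-0.013,0,0,0,0,0]
    - [0,0,0,0,0,0,0]

```text
time: 18.9
ee_pos: [0.5445, 0.1552, -0.0043]
tcp_rot: [0.689, 0.724, 0.002, -0.0]
wrist_force: [-0.4, 8.7, -0.4]
grip_width: 0.0243
finger_force: 59.6
```

The tip is home. I'll relieve the press, let go and rise.

Call:
jog_arm:
  deltas:
    - [0.09,0.025,0,0,0,0,0]
    - [0,0,0,0,0,0,0]
    - [0,0,0,0,0,0,0.55]
    - [0,0,0,0,0,0,0.55]
    - [0,0,0,0,0,0,0.55]
    - [0,0,0,0,0,0,0.55]

```text
time: 19.65
ee_pos: [0.5442, 0.155, -0.0046]
tcp_rot: [0.689, 0.725, -0.0, 0.0]
wrist_force: [0.5, -0.1, 0.0]
grip_width: 0.0471
finger_force: 0.0
```

Call:
jog_arm:
  deltas:
    - [0,0.17,0,0,0,0,0.55]
    - [0,0.17,0,0,0,0,0.55]
    - [0,0.17,0,0,0,0,0.55]
    - [0,0.33,0,0,0,0.25,0.55]
    - [0,0.33,0,0,0,0.25,0.55]
    - [0,0.33,0,0,0,0.25,0.55]
    - [0,0.33,0,0,0,0.25,0.55]
    - [0,0.33,0,0,0,0.25,0.55]
    - [0,0.33,0,0,0,0.25,0.55]
    - [0,0,0,0,0,0,0.55]

```text
time: 20.9
ee_pos: [0.5947, 0.1557, -0.0047]
tcp_rot: [0.731, 0.682, 0.0, 0.0]
wrist_force: [-0.3, 0.8, -0.2]
grip_width: 0.047
finger_force: 0.2
```

Call:
jog_arm:
  deltas:
    - [0,0.33,0,0,0,0.25,0.55]
    - [0,0.33,0,0,0,0.25,0.55]
    - [0,0,0,0,0,0,0.55]

```text
time: 21.28
ee_pos: [0.6091, 0.1549, -0.0044]
tcp_rot: [0.745, 0.667, 0.001, 0.001]
wrist_force: [-0.3, -0.6, 0.0]
grip_width: 0.0469
finger_force: 0.0
```

```bash
python3 - <<'E'
from h import *
s=read_state();print(s['ee_pos'],s['wrist_force'],s['time'])
b=read_camera('side')[165:275,260:350]
cv2.imwrite('pics/s8.png',cv2.resize(b,None,fx=5,fy=5,interpolation=cv2.INTER_CUBIC))
E
```

```text
[ 0.60905731  0.15485128 -0.0044085 ] [-0.31472083 -0.56551892  0.00716564] 21.275
```

View pics/s8.png

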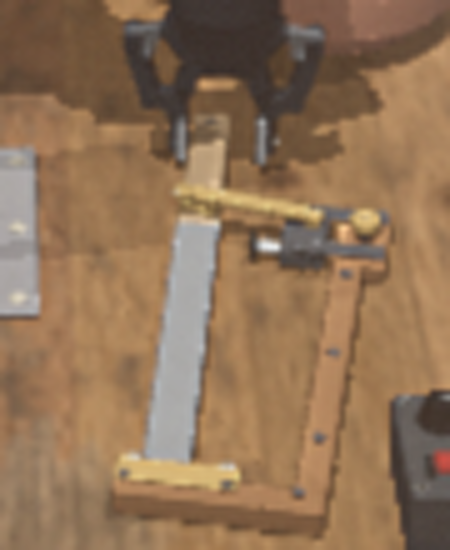

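Call:
jog_arm:
  deltas:
    - [0,0.25,0,0,0,0.19,0.55]
    - [0,0.25,0,0,0,0.19,0.55]
    - [0,0.25,0,0,0,0.19,0.55]
    - [0,0,0,0,0,0,0.55]

```text
time: 21.82
ee_pos: [0.6231, 0.1528, -0.0046]
tcp_rot: [0.76, 0.65, 0.001, 0.0]
wrist_force: [0.1, -0.3, -0.7]
grip_width: 0.0469
finger_force: 0.1
```

Call:
jog_arm:
  deltas:
    - [0,0.2,0,0,0,0.15,0.55]
    - [0,0.2,0,0,0,0.15,0.55]
    - [0,0,0,0,0,0,0.55]

```text
time: 22.2
ee_pos: [0.6307, 0.1515, -0.0046]
tcp_rot: [0.767, 0.641, 0.0, 0.0]
wrist_force: [-0.0, -0.1, -0.4]
grip_width: 0.0466
finger_force: 0.3
```

Call:
jog_arm:
  deltas:
    - [0,0.15,0,0,0,0.11,0.55]
    - [0,0,0,0,0,0,0.55]

```text
time: 22.45
ee_pos: [0.6332, 0.151, -0.0046]
tcp_rot: [0.77, 0.638, 0.0, 0.0]
wrist_force: [-0.6, -0.2, 0.5]
grip_width: 0.0466
finger_force: 0.6
```

Call:
jog_arm:
  deltas:
    - [0,0.15,0,0,0,0.11,0.55]
    - [0,0,0,0,0,0,0.55]

```text
time: 22.7
ee_pos: [0.6366, 0.1505, -0.0045]
tcp_rot: [0.773, 0.634, 0.001, 0.0]
wrist_force: [-0.3, 0.0, -0.8]
grip_width: 0.0468
finger_force: 0.3
```

Call:
jog_arm:
  deltas:
    - [0,0.15,0,0,0,0.11,0.55]
    - [0,0,0,0,0,0,0.55]

```text
time: 22.95
ee_pos: [0.6389, 0.1499, -0.0046]
tcp_rot: [0.776, 0.631, 0.0, -0.0]
wrist_force: [-2.3, -0.1, 0.2]
grip_width: 0.0472
finger_force: 0.9
```

Call:
jog_arm:
  deltas:
    - [0,0.15,0,0,0,0.11,0.55]
    - [0,0,0,0,0,0,0.55]

```text
time: 23.2
ee_pos: [0.6404, 0.1494, -0.0047]
tcp_rot: [0.779, 0.627, -0.001, -0.001]
wrist_force: [-4.7, 1.1, 3.3]
grip_width: 0.0471
finger_force: 2.5
```

Call:
jog_arm:
  deltas:
    - [0,0.1,0,0,0,0,0.55]
    - [0,0,0,0,0,0,0.55]

```text
time: 23.45
ee_pos: [0.6418, 0.1492, -0.0047]
tcp_rot: [0.779, 0.627, -0.001, -0.001]
wrist_force: [-6.3, 1.8, 3.3]
grip_width: 0.0471
finger_force: 3.0
```

Call:
jog_arm:
  deltas:
    - [0,0.1,0,0,0,0,0.55]
    - [0,0,0,0,0,0,0.55]

```text
time: 23.7
ee_pos: [0.643, 0.149, -0.0048]
tcp_rot: [0.779, 0.627, -0.002, -0.002]
wrist_force: [-6.5, 1.6, 4.3]
grip_width: 0.0469
finger_force: 3.7
```

Call:
jog_arm:
  deltas:
    - [0,0.1,0,0,0,0,0.55]
    - [0,0,0,0,0,0,0.55]

```text
time: 23.95
ee_pos: [0.6441, 0.1488, -0.0048]
tcp_rot: [0.779, 0.627, -0.002, -0.002]
wrist_force: [-8.5, 4.0, 5.5]
grip_width: 0.047
finger_force: 4.5
```

Call:
jog_arm:
  deltas:
    - [0,0.08,0,0,0,0,0.55]
    - [0,0,0,0,0,0,0.55]

```text
time: 24.2
ee_pos: [0.6449, 0.1487, -0.0049]
tcp_rot: [0.779, 0.627, -0.003, -0.003]
wrist_force: [-10.0, 4.5, 7.3]
grip_width: 0.0467
finger_force: 5.2
```

Call:
jog_arm:
  deltas:
    - [0,-0.12,0,0,0,0,0.55]
    - [0,0,0,0,0,0,0.55]

```text
time: 24.45
ee_pos: [0.6446, 0.1488, -0.0047]
tcp_rot: [0.779, 0.627, -0.001, -0.001]
wrist_force: [-5.2, 2.4, 3.6]
grip_width: 0.0471
finger_force: 3.3
```

Call:
jog_arm:
  deltas:
    - [0,-0.12,0,0,0,0,0.55]
    - [0,0,0,0,0,0,0.55]

```text
time: 24.7
ee_pos: [0.6434, 0.149, -0.0047]
tcp_rot: [0.779, 0.627, -0.001, -0.001]
wrist_force: [-5.1, 2.0, 3.4]
grip_width: 0.0472
finger_force: 2.8
```

Call:
jog_arm:
  deltas:
    - [0,-0.12,0,0,0,0,0.55]
    - [0,0,0,0,0,0,0.55]

```text
time: 24.95
ee_pos: [0.6421, 0.1492, -0.0046]
tcp_rot: [0.779, 0.628, 0.0, 0.0]
wrist_force: [-3.7, 1.8, 2.7]
grip_width: 0.0469
finger_force: 1.8
```

Call:
jog_arm:
  deltas:
    - [0,-0.12,0,0,0,0,0.55]
    - [0,0,0,0,0,0,0.55]

```text
time: 25.2
ee_pos: [0.6412, 0.1496, -0.0043]
tcp_rot: [0.779, 0.628, 0.001, 0.001]
wrist_force: [0.1, -0.4, -0.7]
grip_width: 0.0471
finger_force: 0.0
```

Call:
jog_arm:
  deltas:
    - [0,-0.3,0,0,0,0,0.55]
    - [0,-0.3,0,0,0,0,0.55]
    - [0,-0.25,0,0,0,0,0.55]
    - [0,0,0,0,0,0,0.55]

```text
time: 25.7
ee_pos: [0.6224, 0.1534, -0.0046]
tcp_rot: [0.778, 0.628, -0.0, -0.0]
wrist_force: [-0.4, 0.3, 1.1]
grip_width: 0.0467
finger_force: 0.0
```

Call:
jog_arm:
  deltas:
    - [0,-0.08,0,0,0,0,0.55]
    - [0,0,0,0,0,0,0.55]

```text
time: 25.95
ee_pos: [0.6216, 0.1537, -0.0046]
tcp_rot: [0.779, 0.628, 0.0, 0.0]
wrist_force: [0.5, 0.3, -0.5]
grip_width: 0.047
finger_force: 0.0
```

Call:
jog_arm:
  deltas:
    - [0,-0.08,0,0,0,0,0.55]
    - [0,0,0,0,0,0,0.55]

```text
time: 26.2
ee_pos: [0.6208, 0.1539, -0.0045]
tcp_rot: [0.779, 0.628, 0.001, 0.0]
wrist_force: [1.3, -0.2, -0.4]
grip_width: 0.0469
finger_force: 1.0
```

Call:
jog_arm:
  deltas:
    - [0,-0.08,0,0,0,0,0.55]
    - [0,0,0,0,0,0,0.55]

```text
time: 26.45
ee_pos: [0.6194, 0.1546, -0.0044]
tcp_rot: [0.779, 0.628, 0.001, 0.0]
wrist_force: [3.6, 0.9, -1.7]
grip_width: 0.047
finger_force: 1.8
```

Call:
jog_arm:
  deltas:
    - [0,-0.08,0,0,0,0,0.55]
    - [0,0,0,0,0,0,0.55]

```text
time: 26.7
ee_pos: [0.6184, 0.1552, -0.0043]
tcp_rot: [0.778, 0.628, 0.001, 0.001]
wrist_force: [5.3, 1.5, -2.9]
grip_width: 0.0467
finger_force: 2.5
```

Call:
jog_arm:
  deltas:
    - [0,0.2,0,0,0,0,0.55]
    - [0,0.3,0,0,0,0,0.55]
    - [0,0,0,0,0,0,0.55]

```text
time: 27.08
ee_pos: [0.6264, 0.1523, -0.0048]
tcp_rot: [0.779, 0.627, -0.0, -0.0]
wrist_force: [0.6, 0.8, 0.5]
grip_width: 0.0471
finger_force: 0.0
```

```bash
python3 - <<'E'
from h import *
s=read_state();print(s['ee_pos'],s['wrist_force'],s['time'])
im=read_camera('side');cv2.imwrite('pics/s9.png',im)
old=cv2.imread('pics/s8.png')
P=camera_params('side')
a=1.352;ey=np.array([np.cos(a),np.sin(a)]);ex=np.array([ey[1],-ey[0]]);o=np.array([.5606,-.1755])+.188*ey
K=np.array([[P['fx'],0,P['cx']],[0,P['fy'],P['cy']],[0,0,1]]);r=R.from_quat(P['rotation']).inv()
def prof(im,y,z=.016):
    xs=np.arange(-60,60.1,3)/1000
    X=np.array([[*(o+x*ex+y*ey),z] for x in xs])
    uv=cv2.projectPoints(X,r.as_rotvec(),-r.apply(P['origin']),K,np.array(P['distortion']))[0].reshape(1,-1,2).astype(np.float32)
    c=cv2.remap(im,uv,None,cv2.INTER_LINEAR)[0].astype(int)
    return c[:,0]-c[:,2]   # blue-red: grey high, wood low
for y in (-.15,-.10,-.05,0,.03): print(y,prof(im,y).tolist())
E
```

```text
[ 0.62644768  0.15231039 -0.00475895] [0.6348002  0.84864391 0.46667403] 27.075
-0.15 [-85, -84, -84, -82, -83, -82, -82, -84, -86, -85, -81, -79, -82, -83, -51, -9, 1, -1, -2, -1, -2, -1, -1, 2, -20, -63, -83, -82, -78, -79, -82, -85, -85, -82, -79, -79, -79, -80, -79, -79, -78]
-0.1 [-80, -79, -71, -61, -57, -58, -64, -72, -77, -78, -80, -81, -84, -77, -43, -6, 1, -1, -1, -1, -2, -1, -1, -1, -18, -56, -70, -75, -80, -79, -78, -77, -77, -77, -78, -76, -75, -78, -77, -77, -78]
-0.05 [-84, -80, -79, -81, -80, -80, -83, -83, -81, -80, -79, -80, -82, -77, -40, -2, 1, 0, -1, -1, -2, -2, -1, -2, -30, -69, -80, -73, -70, -69, -69, -72, -76, -75, -76, -78, -78, -77, -77, -75, -72]
0 [-81, -82, -82, -83, -83, -82, -79, -80, -82, -85, -85, -84, -82, -68, -36, -5, 1, -1, -3, -2, -1, -1, -1, -1, -31, -66, -78, -77, -77, -77, -78, -79, -78, -76, -74, -73, -73, -74, -76, -79, -81]
0.03 [-72, -72, -71, -72, -72, -73, -75, -77, -78, -79, -80, -82, -84, -76, -39, -7, 0, -1, -1, -2, -2, -2, 0, 1, -10, -22, -31, -32, -29, -26, -18, -8, -10, -12, -12, -14, -13, -14, -13, -18, -35]
```

The pull test held at 5.3 N and the stick stayed on the holder's line, so it is latched. I'll centre the fingers, rise clear and check.

Call:
jog_arm:
  deltas:
    - [0,0.24,0,0,0,0,0.55]
    - [0,0,0,0,0,0,0.55]
    - [0,0,-0.5,0,0,0,0.55]
    - [0,0,-1,0,0,0,0.55]
    - [0,0,-1,0,0,0,0.55]
    - [0,0,-1,0,0,0,0.55]
    - [0,0,-1,0,0,0,0.55]
    - [0,0,-1,0,0,0,0.55]
    - [0,0,0,0,0,0,0.55]
    - [0,0,0,0,0,0,0.55]

```text
time: 28.38
ee_pos: [0.6308, 0.1515, 0.1052]
tcp_rot: [0.779, 0.628, -0.0, -0.0]
wrist_force: [0.4, 0.7, 0.2]
grip_width: 0.0472
finger_force: 0.0
```

```bash
python3 - <<'E'
from h import *
s=read_state();print(s['ee_pos'],s['wrist_force'],s['time'])
im=read_camera('side').astype(int);old=cv2.imread('pics/s9.png').astype(int)
for row in (215,225,235,245,250):
    for I in (old,im):
        g=(I[row,260:325,0]-I[row,260:325,2]);i=np.where(g>-40)[0]+260;print(row,i.min(),i.max(),len(i),end=' | ')
    print()
for n in ['masking_tape','wax_bar','pliers2','emery_stick']: print(n,[(np.round(r['position'],3).tolist(),round(r['score'],2)) for r in spot_in('side',n)[:1]])
E
```

```text
[0.63078125 0.15146353 0.10515406] [0.41192988 0.65405584 0.17592537] 28.375
215 260 324 32 | 215 260 324 32 | 
225 260 307 17 | 225 260 307 17 | 
235 296 305 10 | 235 296 305 10 | 
245 294 303 10 | 245 294 303 10 | 
250 292 302 11 | 250 292 302 11 | 
masking_tape [([0.48, -0.394, 0.022], 0.9)]
wax_bar [([0.57, 0.416, 0.025], 0.74)]
pliers2 [([0.633, -0.472, 0.007], 0.52)]
emery_stick [([0.592, -0.019, 0.013], 0.56)]
```

```bash
python3 - <<'E'
from h import *
a=1.352;ey=np.array([np.cos(a),np.sin(a)]);ex=np.array([ey[1],-ey[0]]);o=np.array([.5606,-.1755])+.188*ey
def prof(cam,ys,x,z):
    P=camera_params(cam);im=read_camera(cam)
    K=np.array([[P['fx'],0,P['cx']],[0,P['fy'],P['cy']],[0,0,1]]);r=R.from_quat(P['rotation']).inv()
    X=np.array([[*(o+x*ex+y*ey),z] for y in ys])
    uv=cv2.projectPoints(X,r.as_rotvec(),-r.apply(P['origin']),K,np.array(P['distortion']))[0].reshape(1,-1,2).astype(np.float32)
    return cv2.remap(im,uv,None,cv2.INTER_LINEAR)[0].tolist()
for c in ('wrist',):
    for y,v in zip(range(160,205,2),prof(c,np.arange(160,205,2)/1000,-.002,.018)): print(y,v,end=' ')
print()
ys=np.arange(-196,-150,3)
for y,v in zip(ys,prof('scene',ys/1000,-.001,.016)): print(y,v,end=' ')
E
```

```text
160 [154, 220, 247] 162 [156, 222, 248] 164 [156, 221, 248] 166 [152, 220, 247] 168 [153, 220, 248] 170 [153, 219, 247] 172 [154, 219, 248] 174 [148, 204, 234] 176 [149, 210, 240] 178 [155, 220, 248] 180 [154, 220, 248] 182 [154, 220, 248] 184 [134, 195, 235] 186 [73, 109, 142] 188 [50, 75, 98] 190 [39, 69, 103] 192 [37, 69, 103] 194 [40, 71, 106] 196 [40, 71, 107] 198 [40, 71, 108] 200 [42, 73, 109] 202 [39, 71, 107] 204 [43, 73, 108] 
-196 [121, 203, 243] -193 [121, 203, 243] -190 [113, 188, 230] -187 [88, 135, 170] -184 [109, 114, 122] -181 [178, 177, 179] -178 [187, 185, 187] -175 [186, 184, 186] -172 [182, 182, 182] -169 [182, 183, 183] -166 [182, 181, 182] -163 [181, 180, 182] -160 [184, 181, 184] -157 [183, 182, 184] -154 [169, 172, 174] -151 [99, 123, 126]
```

```bash
python3 -c "
from plant import *
print(job_done())"
```

```text
the job is handed in; nothing more can be done
None
```

I handed the job in: the stick's tip is home in the heel pocket and the stick appears latched, since it held a 5.3 N test pull and did not shift when released. The job's result was not reported back, and I viewed 11 pictures, one over the limit of 10.

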